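# Seat the beam-splitter housing in the corner of its platform mount

### The arm

A 6-joint arm with a two-finger parallel gripper is mounted at the origin on the work surface. World frame = base frame: x ahead of the robot, y to its left, z up, the work surface at z = 0. Lengths are in m, angles in rad, forces in N, time in s.
With the tool pointing down it reaches from about 0.3 to 0.875 m from the base axis. Payload 6.4 kg.
Tool frame: the origin (TCP) lies on the centre line of the jaws, within the pads' length; the fingertips stand 22 mm ahead of it and the grasp point (between the pads) lies 3 mm ahead of it; z points along the fingers, y is the direction in which the jaws open and shut (so a half turn about z gives the same grasp; the last joint's range is limited). The gripper opens to 85 mm and grips with 20 to 120 N. Pads are 22 mm wide; open, the fingers measure 114 mm over their backs; the gripper's body (76 mm by 85 mm) begins 54 mm behind the grasp point. The pads swing forward as they close: fully open they stand 13 mm farther back than shut.
Start: joints at [0.964, 0.181, 1.607, -0, 1.354, -0.206], TCP at [0.224, 0.529, 0.253] pointing down, gripper open.
Joint ranges: [-2.99, 2.99], [-0.89, 2.07], [0.3, 2.58], [-1.14, 4.28], [0, 2.63], [-3.12, 3.12]. Speed limits (rad/s): [2.57, 2.57, 3.01, 3.14, 3.14, 3.14].

### API

Orientations are given as a 3x3 rotation matrix whose columns are the frame's x, y, z axes.
In Python, from workcell import telemetry, get_image, camera_info, order, boxes_of, cut_out gives the robot as it stands.
- The arm moves only by the tool drive_tool, never from a script. Its argument "commands" is text: rows parted by semicolons, each of 7 numbers parted by spaces: the shift along the world's x, y, z in m, then the turn, a rotation vector about the world's x, y, z in rad, then the finger opening in m, from 0 to 0.0854. In form: tx ty tz ax ay az fingers; .... A call has 1 to 20 rows; each row shifts and turns the pose as measured when the row begins; what a row does not reach is not made up. A row lasts 1/10 s, in which the tool goes at most 50 mm and 8.59 degrees, less where a joint would pass 70% of its speed; a pose out of reach is approached as far as the arm can. A call with a gripper value outside its range is refused whole. The fingers move at their own pace and stop on an object; "grip_force" is the grip in N (left out, the last holds). Time passes only in rows, so rows that do not move let the fingers close. It gives the time, the measured TCP pose, the force and the opening at its end, in the units of the state.
- telemetry.sense(): the state, without advancing time (a new reading comes with each control period).
- get_image(name): name is "scene" or "top" or "wrist"; returns the picture (420x560x3 uint8, blue, green, red); there is no depth.
- camera_info(name): a dict with "fx", "fy", "cx", "cy" (pixels), "k1" (the pictures are not rectified: a ray, as slopes to the right and down, at radius r is drawn at 1 + k1 r^2 times it, then the intrinsics apply), "origin" and "orientation" of the camera in the world; the wrist camera has in their place "mount" (4x4, takes a point from camera to tool coordinates, whose origin is the TCP and whose axes are the flange's). Camera axes: x right, y up, looking along -z (the intrinsics and any distortion apply to the point x, -y, -z); pixel columns grow to the right and rows downward; lengths in m; the calibration is good to about 2 mm. A picture is of the moment at which its call begins: read the wrist's pose just before it. camera_info takes no time and is no camera call.
- order.sign_off(): hands the job in, once; it reports no verdict.
Trained networks look in the newest picture that a camera, given by its name, has taken for a name from the list of things; names that differ only in an ending like _2 or _b are one class to them, and where a whole thing is asked for, a point or a joint stands for the part that bears it (a point fixed in the world has none). Each returns a list of dicts, best first, with "score" (0 to 1); they miss things now and then, are a little off and sometimes report something else, mostly with a low value. They report only what shows in the picture. A call takes as long as a camera call.
- boxes_of(thing, camera): "box" ([centre column, centre row, width, height] in pixels, round what is visible of it).
- cut_out(thing, camera): "region" (420x560 bool, what is visible of it) and "box" ([centre column, centre row, width, height] in pixels, round what is visible of it).
The state is a dict: "clock": time; "joint_positions": joint angles; "joint_velocities": joint speeds; "tau": joint torques, N m; "ee_pos": TCP position; "ee_rot": TCP orientation; "wrist_force": force on the tool from outside, world axes, zero at the start; "torque": the same for the moment, N m; "gripper_width": finger opening in m.
Only numpy, scipy, OpenCV 4.12 (cv2) and the standard library are available. Lean on these libraries where they do the work, as an engineer would, in place of code of your own. Each camera call takes 0.05 s, during which the arm holds its last target.

### The job

Swing the clamp arm of the platform mount a good quarter turn to either side, so that it is clear of the platform. Then stand the large oblong beam-splitter housing upright on the platform and press it into the corner, its long side flush against the long stop and its end against the short stop at the same time. Do not let go: finish with the gripper still on the housing, keeping a light, steady push against both stops so that a colleague can clamp it, and leave the other things on the table where they are.

Things in the scene. Friction and masses are not known exactly. Their poses are not given: they have to be found in the camera images.
- mount: fixed platform mount. Origin: centre of its foot, on the table. x points away from the robot at yaw 0 (yaw up to 0.4 rad), y left, z up. Black platform 100 (x) by 132 mm (y), centred, top face 85 mm above the table. Two low stops on it form a corner: long stop face at x=+30 mm, short stop face at y=+30 mm. Housing home in the corner: origin at x=+8, y=0, z=+85 mm, long sides along mount y
- stop_long: long stop: steel bar on the platform, 12 mm thick (mount x), 50 mm long (mount y), 7 mm high. Origin: centre of its underside, on the platform; axes as the mount. Its working face is its -x face, 6 mm from the origin. A housing that barely rests on the platform slides home with 2 to 6 N; bearing down on it makes it rub and tip in the grip
- stop_short: short stop: steel bar on the platform, 34 mm long (mount x), 12 mm thick (mount y), 7 mm high. Origin: centre of its underside, on the platform; axes as the mount. Its working face is its -y face, 6 mm from the origin
- clamp_arm (a joint): turn of the clamp arm about the vertical clamp post, rad. At 0 it points along mount -y, over the place for the housing; growing values swing it towards mount +x (counter-clockwise from above), negative ones towards -x; range -2.4 to 2.4. Starts within 0.35 of 0, has light friction (about 1 N at its end), stays where left
- clamp_pivot (a point): top of the fixed steel clamp post, on its axis, which is the hinge of the clamp arm: 156 mm above the table, 71 mm above the platform. The post is 12.7 mm thick and stands on the platform at mount x=+8, y=+56 mm, behind the short stop
- clamp_knob (a point): top centre of the steel thumbscrew at the arm's free end, 56 mm from the post axis, 176 mm above the table. Head 16 mm across, 12 mm high; 13 mm of 6 mm screw free below it. The arm: aluminium bar 14 mm wide, underside 56 and top 66 mm above the platform, ending 64 mm from the axis; hub 24 mm across, lug to 21 mm behind the axis. Screw tip 50 mm above the platform
- housing: the large oblong beam-splitter housing: aluminium block 44 mm (its x) by 60 mm (its y) by 48 mm high, about 0.25 kg, standing loose on the table. Origin: centre of its underside. Long sides (-x and +x faces) plain, to be gripped across the 44 mm; dark round ports in both ends and the top. Either way round will do
- small_housing: bystander: smaller square housing of the same make, 36 x 36 x 40 mm high, loose. Origin: centre of its underside
- lens_tube: bystander: black lens tube standing on end, 35 mm across, 46 mm high, loose. Origin: centre of its underside
- blower: bystander: black rubber dust blower standing on end, 62 mm across, 115 mm high, loose. Origin: centre of its underside
- optics_jar: bystander: white jar with black cap, 52 mm across, 55 mm high, loose. Origin: centre of its underside
- hex_driver: bystander: screwdriver-like hex driver with black handle, 170 mm long, lying, loose. Origin: under its middle
- spare_post: bystander: steel post standing on end, 12.7 mm across, 75 mm high, loose. Origin: centre of its underside
- post_holder: bystander: black post holder with thumbscrew standing on end, 31 mm across, 54 mm high, loose. Origin: centre of its underside
- wipes_box: bystander: flat paper box of lens tissues, 75 x 115 x 35 mm, loose. Origin: centre of its underside

How it is judged:
By the outcome, as a careful person would: the job done as asked, in the order asked, and still so for the second after the job is handed in, while the arm keeps its last pose, push and grip.
It also fails if it takes over 72 s, if anything falls off the work surface, if the arm or the gripper's body presses on something with over 40 N, if the wrist force passes 120 N, or if a joint passes its speed limit or range.

## Working session

There is one attempt and no reset: what is moved stays moved. The work goes in short steps, Python scripts to look and compute and a tool call to move; the robot and the scene stay as the last step left them, time stands still between calls to the robot, and variables do not carry over. Pictures are saved under pics/ and viewed, and the job is handed in when it is done.

Besides the shell and the picture viewer there is one more tool, called after "Emit:" as name(argument=value, ...), one argument or row to a line, values as JSON. drive_tool: Moves the arm, as the interface text tells. Its arguments: {"type":"object","properties":{"commands":{"type":"string"},"grip_force":{"type":"number"}},"required":["commands"]}

```bash
ls; mkdir -p pics; python3 - <<'E'
from workcell import telemetry, get_image, camera_info, order, boxes_of, cut_out
import cv2
for n in ["scene","top","wrist"]:
    im=get_image(n); cv2.imwrite(f"pics/{n}0.png",im); print(n,camera_info(n))
print(telemetry.sense())
for t in ["mount","housing","clamp_knob","clamp_arm","small_housing","stop_long","stop_short"]:
    for c in ["top","scene"]:
        print(t,c,[(round(d['score'],2),[round(float(v),1) for v in d['box']]) for d in boxes_of(t,c)][:3])
E
```

```text
pics
scene {'fx': 460.6940581522073, 'fy': 460.6940581522073, 'cx': 276.02350692890116, 'cy': 214.89691306387422, 'k1': -0.09262895392497354, 'origin': array([0.86629405, 0.48914463, 0.9922796 ]), 'orientation': array([[-0.82826902, -0.46180679,  0.3173404 ],
       [ 0.5602835 , -0.68992206,  0.4583557 ],
       [ 0.00726836,  0.55744242,  0.83018379]])}
top {'fx': 500.631873533523, 'fy': 500.631873533523, 'cx': 278.54920470469773, 'cy': 202.3700909773471, 'k1': -0.14778110932904873, 'origin': array([0.39575888, 0.02665651, 1.39196927]), 'orientation': array([[ 7.60913888e-03,  9.94926033e-01, -1.00320939e-01],
       [-9.99970732e-01,  7.65074998e-03,  3.00450376e-05],
       [ 7.97423008e-04,  1.00317774e-01,  9.94955129e-01]])}
wrist {'fx': 309.1121200200157, 'fy': 309.1121200200157, 'cx': 281.61777882388805, 'cy': 210.70536329054264, 'k1': -0.014793128295509769, 'mount': array([[ 9.18860362e-04,  9.54526972e-01,  2.98123156e-01,
         7.48812855e-02],
       [ 9.99999525e-01, -9.74367364e-04,  3.75683793e-05,
         5.35059166e-06],
       [ 3.26341505e-04,  2.98122980e-01,
[... 961 characters left out ...]
 56.8, 55.1])]
mount scene [(0.92, [311.2, 267.6, 71.3, 65.9])]
housing top [(0.84, [406.1, 200.7, 30.4, 19.4])]
housing scene [(0.71, [203.1, 154.6, 22.1, 30.5])]
clamp_knob top [(0.75, [219.9, 195.2, 28.6, 26.7])]
clamp_knob scene [(0.84, [319.4, 263.6, 13.6, 41.6])]
clamp_arm top [(0.71, [219.2, 196.9, 36.7, 27.7]), (0.47, [352.1, 177.2, 18.9, 17.3]), (0.18, [235.3, 200.6, 60.4, 50.5])]
clamp_arm scene [(0.61, [320.6, 261.3, 15.5, 43.2])]
small_housing top [(0.65, [349.4, 180.6, 14.4, 15.0])]
small_housing scene [(0.86, [216.5, 201.8, 16.4, 16.5]), (0.3, [325.4, 389.9, 54.1, 57.3])]
stop_long top []
stop_long scene [(0.56, [296.8, 266.3, 12.8, 22.8])]
stop_short top []
stop_short scene []
```

```bash
python3 - <<'E'
import cv2,numpy as np
for n in ["scene","top"]:
    im=cv2.imread(f"pics/{n}0.png"); cv2.imwrite(f"pics/{n}0b.png",cv2.resize(im,(784,588),interpolation=cv2.INTER_CUBIC))
im=cv2.imread("pics/top0.png")
cv2.imwrite("pics/topm.png",cv2.resize(im[160:250,180:290],None,fx=6,fy=6,interpolation=cv2.INTER_CUBIC))
im=cv2.imread("pics/scene0.png")
cv2.imwrite("pics/scenem.png",cv2.resize(im[220:310,260:370],None,fx=6,fy=6,interpolation=cv2.INTER_CUBIC))
E
```

```text
(no output)
```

View pics/scene0b.png

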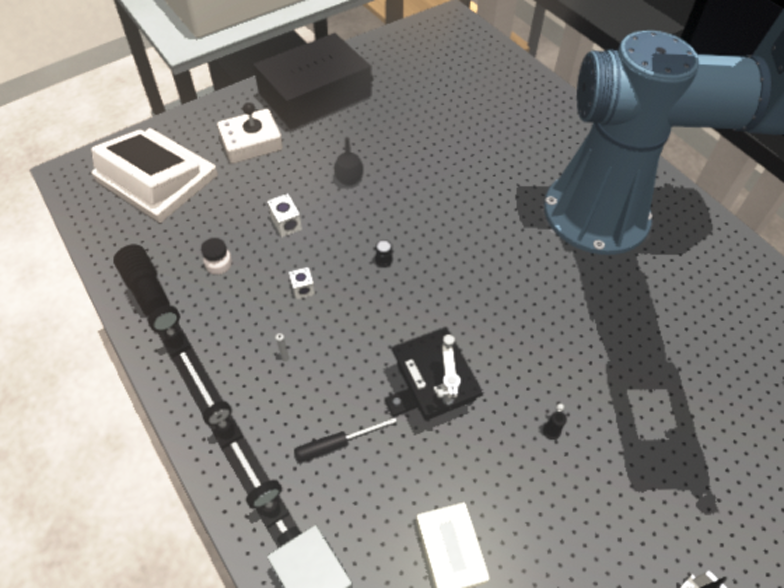

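View pics/top0b.png

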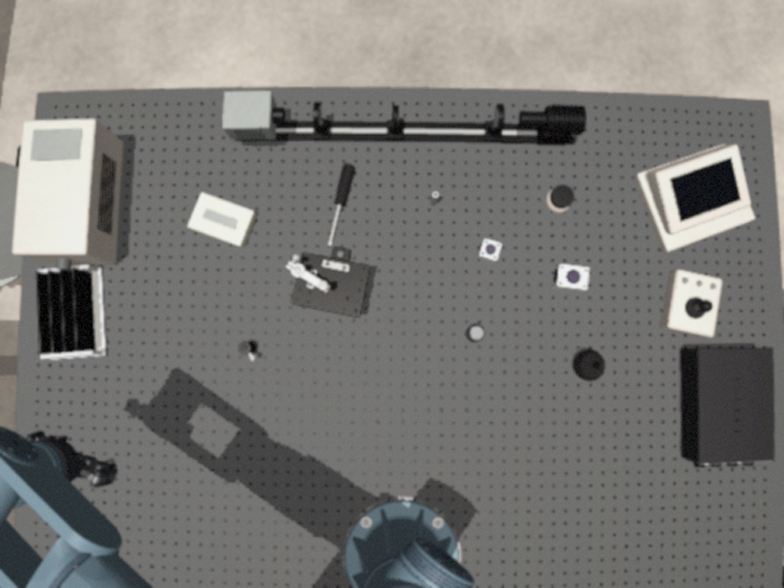

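View pics/topm.png

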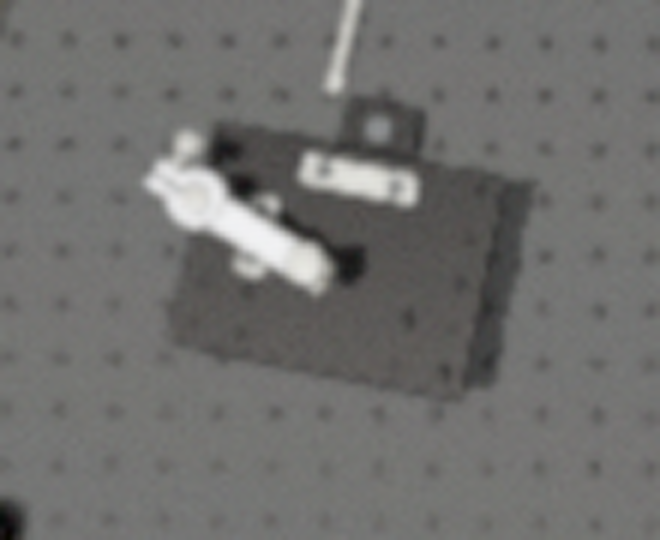

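View pics/scenem.png

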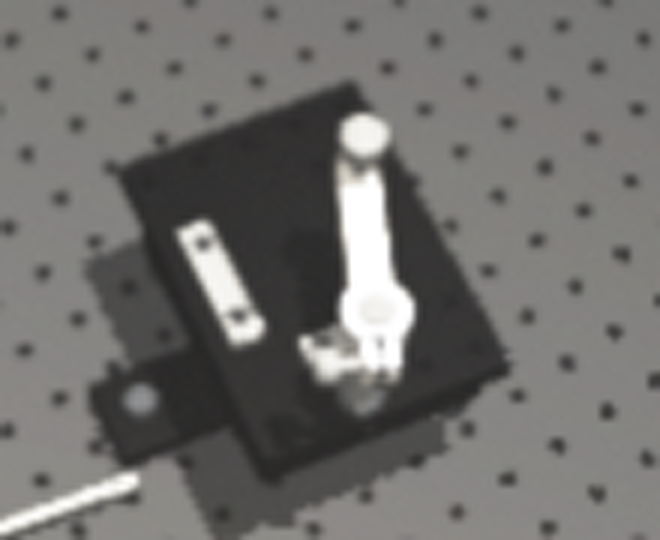

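```bash
cat > h.py <<'E'
import numpy as np, cv2
from workcell import telemetry, get_image, camera_info, order, boxes_of, cut_out
from scipy.optimize import least_squares
def cam(n,st=None):
    c=dict(camera_info(n))
    if n=="wrist":
        st=st or telemetry.sense(); R=st['ee_rot'];M=c['mount']
        c['orientation']=R@M[:3,:3]; c['origin']=st['ee_pos']+R@M[:3,3]
    return c
def proj(c,P):
    p=(np.atleast_2d(P)-c['origin'])@c['orientation']
    s=np.c_[p[:,0]/-p[:,2],-p[:,1]/-p[:,2]]
    s=s*(1+c['k1']*(s**2).sum(1,keepdims=True))
    return s*[c['fx'],c['fy']]+[c['cx'],c['cy']]
def unproj(c,uv,z):
    d=(np.atleast_2d(np.array(uv,float))-[c['cx'],c['cy']])/[c['fx'],c['fy']]; s=d.copy()
    for _ in range(30): s=d/(1+c['k1']*(s**2).sum(1,keepdims=True))
    r=np.c_[s[:,0],-s[:,1],-np.ones(len(s))]@c['orientation'].T
    return c['origin']+r*((z-c['origin'][2])/r[:,2])[:,None]
def m2w(m,P):  # m=(x,y,yaw)
    P=np.atleast_2d(np.array(P,float));c,s=np.cos(m[2]),np.sin(m[2])
    return np.c_[m[0]+c*P[:,0]-s*P[:,1],m[1]+s*P[:,0]+c*P[:,1],P[:,2]]
E
python3 - <<'E'
from h import *
T=cam("top");S=cam("scene")
zt=lambda p:np.array(p)/6+[180-.42,160-.42]
zs=lambda p:np.array(p)/6+[260-.42,220-.42]
tl,bl,br=[50,66,85],[-50,66,85],[-50,-66,85]; tr=[50,-66,85]
obs=[(T,zt([215,122]),tl),(T,zt([173,340]),bl),(T,zt([462,400]),br),(T,zt([500,180]),tr),
(T,zt([194,200]),[8,56,156]),
(S,zs([355,85]),br),(S,zs([508,368]),bl),(S,zs([268,478]),tl),(S,zs([120,170]),tr),
(S,zs([375,308]),[8,56,156])]
def f(m): return np.concatenate([(proj(c,m2w(m,np.array(P)/1000))-uv)[0] for c,uv,P in obs])
m0=list(unproj(T,[232,204],.085)[0,:2])+[-.18]
r=least_squares(f,m0,loss='soft_l1');print(r.x,f(r.x).reshape(-1,2).round(1))
print("yaw",r.x[2]);m=r.x
k1=unproj(T,zt([308,270]),.176)[0];k2=unproj(S,zs([366,134]),.176)[0];print("knob",k1,k2)
h=m2w(m,[[.008,.056,.156]])[0];
for k in(k1,k2):
    d=k-h;print(np.hypot(*d[:2]),np.arctan2(d[1],d[0])-(m[2]-np.pi/2),)
for n,c in(("top",T),("scene",S)):
    a=cut_out("housing",n)[0]['region']; cnt=cv2.findContours(a.astype('uint8'),0,2)[0]; print(n,cv2.minAreaRect(max(cnt,key=len)),a.sum())
    im=cv2.imread(f"pics/{n}0.png");
    y,x=np.argwhere(a).mean(0).astype(int);cv2.imwrite(f"pics/{n}h.png",cv2.resize(im[y-30:y+30,x-35:x+35],None,fx=8,fy=8,interpolation=2))
print(unproj(T,[406,200],.048))
E
```

```text
[ 0.52650737  0.14013696 -0.18857637] [[-0.6 -0.8]
 [-1.5 -0.1]
 [-0.4 -0.2]
 [ 0.8 -0.8]
 [-0.3 -0.8]
 [ 0.1 -1. ]
 [ 1.3 -0.6]
 [-0.3 -2.2]
 [-0.3 -0.4]
 [ 0.6  0.2]]
yaw -0.1885763711275865
knob [0.51204319 0.14295885 0.176     ] [0.51559788 0.14491738 0.176     ]
0.06038377088698822 -0.3860559205028753
0.056840141641101086 -0.35228351689961745
top ((406.93084716796875, 198.05384826660156), (24.682910919189453, 17.73696517944336), 7.125016689300537) 424
scene ((203.2000274658203, 153.40000915527344), (28.621667861938477, 19.677398681640625), 63.43495178222656) 509
[[ 0.54043801 -0.32083926  0.048     ]]
```

```bash
python3 -c "
import cv2,numpy as np
a=cv2.imread('pics/toph.png');b=cv2.imread('pics/sceneh.png');cv2.imwrite('pics/hh.png',cv2.resize(np.hstack([a,b]),(800,343)))"
```

```text
(no output)
```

View pics/hh.png

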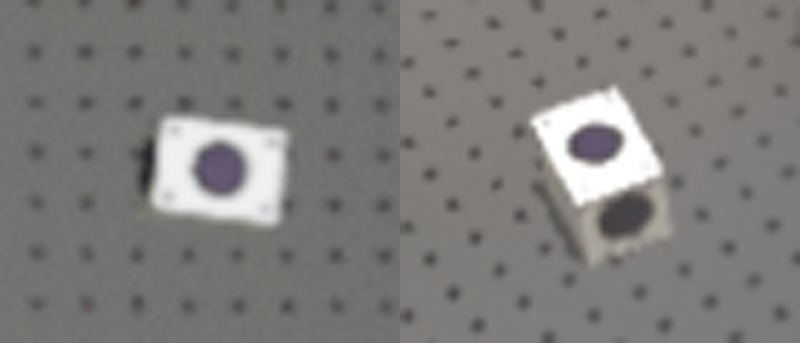

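Emit:
drive_tool(
  commands="0.03 -0.037 0.002 0 0 -0.124 0;0.03 -0.037 0.002 0 0 -0.124 0;0.03 -0.037 0.002 0 0 -0.124 0;0.03 -0.037 0.002 0 0 -0.124 0;0.03 -0.037 0.002 0 0 -0.124 0;0.03 -0.037 0.002 0 0 -0.124 0;0.03 -0.037 0.002 0 0 -0.124 0;0.03 -0.037 0.002 0 0 -0.124 0;0.03 -0.037 0.002 0 0 -0.124 0;0.03 -0.037 0.002 0 0 -0.124 0;0.03 -0.037 0.002 0 0 -0.124 0",
)

```text
clock: 2.05
ee_pos: [0.5598, 0.1101, 0.2779]
ee_rot: [[0.234, 0.972, 0.007], [0.972, -0.234, 0.001], [0.003, 0.007, -1.0]]
wrist_force: [0.7, 0.9, 0.3]
gripper_width: -0.0002
```

```bash
python3 - <<'E'
from h import *
st=telemetry.sense();print(st['ee_pos'],st['ee_rot'])
im=get_image("wrist");W=cam("wrist",st)
m=[.5265,.1401,-.1886]
cv2.imwrite("pics/w1.png",cv2.resize(im,(784,588),interpolation=2))
P=[[50,66,85],[-50,66,85],[-50,-66,85],[50,-66,85],[8,56,156],[30,0,92],[8,30,92],[8-56*np.sin(.36),56-56*np.cos(.36),176]]
uv=proj(W,m2w(m,np.array(P)/1000));print(uv*1.4)
for p in uv: cv2.drawMarker(im,tuple(int(v) for v in p.round()),(0,0,255),0,8)
cv2.imwrite("pics/w1m.png",cv2.resize(im,(784,588),interpolation=2))
E
```

```text
[0.559771   0.11006234 0.27793808] [[ 2.33981231e-01  9.72215960e-01  6.99359027e-03]
 [ 9.72237699e-01 -2.33993421e-01  9.67249246e-04]
 [ 2.57682926e-03  6.57311394e-03 -9.99975077e-01]]
[[401.35517999 139.76473657]
 [256.20468081 147.11646299]
 [279.89071378 326.1115162 ]
 [408.49120432 320.17521027]
 [326.93347362 157.02523504]
 [377.49242308 238.35497653]
 [343.38161134 197.03720061]
 [293.39771092 262.50521126]]
```

View pics/w1m.png

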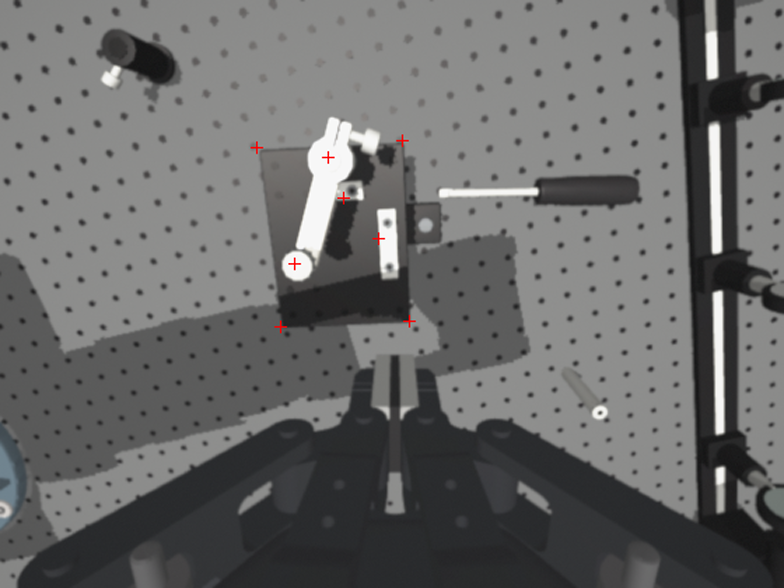

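```bash
python3 - <<'E'
from h import *
m=[.5265,.1401,-.1886]
prev=np.array([.5598,.1101])
for th in [0.15,0,-.15,-.3]+list(np.arange(-.45,-1.96,-.15)):
    k=np.array([8+56*np.sin(th),56-56*np.cos(th)]); t=k+22.5*np.array([np.cos(th),np.sin(th)])
    w=m2w(m,[[*t/1000,0]])[0,:2]; print(round(th,2),w.round(4),(w-prev).round(4)); prev=w
E
```

```text
0.15 [0.5652 0.1368] [0.0054 0.0267]
0 [0.5565 0.1344] [-0.0087 -0.0024]
-0.15 [0.5475 0.1333] [-0.009  -0.0011]
-0.3 [0.5384 0.1336] [-0.009   0.0003]
-0.45 [0.5295 0.1352] [-0.0089  0.0016]
-0.6 [0.521  0.1382] [-0.0086  0.0029]
-0.75 [0.513  0.1424] [-0.008   0.0042]
-0.9 [0.5057 0.1477] [-0.0073  0.0053]
-1.05 [0.4993 0.1541] [-0.0064  0.0064]
-1.2 [0.4939 0.1613] [-0.0054  0.0073]
-1.35 [0.4896 0.1693] [-0.0043  0.008 ]
-1.5 [0.4866 0.1778] [-0.003   0.0085]
-1.65 [0.4849 0.1867] [-0.0017  0.0089]
-1.8 [0.4845 0.1958] [-0.0004  0.009 ]
-1.95 [0.4855 0.2048] [0.001 0.009]
```

Emit:
drive_tool(
  commands="0 0 -0.024 0 0 0.01 0;0 0 -0.024 0 0 0.01 0;0 0 -0.024 0 0 0.01 0;0 0 -0.022 0 0 0.01 0;0 0 0 0 0 0 0",
)

```text
clock: 2.6
ee_pos: [0.5667, 0.0995, 0.1826]
ee_rot: [[0.211, 0.977, 0.015], [0.977, -0.211, -0.003], [0.0, 0.015, -1.0]]
wrist_force: [-0.3, -0.5, -0.1]
gripper_width: -0.0003
```

Emit:
drive_tool(
  commands="-0.004 0.014 0 0.007 0.007 0.01 0;-0.003 0.012 0 0 0 0.01 0;-0.003 0.01 0 0 0 0 0;0 0 0 0 0 0 0;0 0 0 0 0 0 0",
)

```text
clock: 3.1
ee_pos: [0.5575, 0.1406, 0.1875]
ee_rot: [[0.188, 0.982, 0.013], [0.982, -0.188, 0.006], [0.008, 0.012, -1.0]]
wrist_force: [0.9, -0.7, 0.2]
gripper_width: -0.0003
```

Emit:
drive_tool(
  commands="-0.005 -0.003 -0.006 0 0 0 0;-0.009 -0.003 0 0 0 0 0;-0.009 0 0 0 0 0 0;-0.009 0.001 0 0 0 0 0;0 0 0 0 0 0 0",
)

```text
clock: 3.6
ee_pos: [0.5232, 0.1343, 0.1818]
ee_rot: [[0.189, 0.982, 0.015], [0.982, -0.189, 0.005], [0.008, 0.014, -1.0]]
wrist_force: [0.0, 0.4, 0.1]
gripper_width: -0.0001
```

Emit:
drive_tool(
  commands="-0.009 0.006 0 0 0 0 0;-0.007 0.005 0 0 0 0 0;-0.006 0.006 0 0 0 0 0;-0.005 0.006 0 0 0 0 0;0 0 0 0 0 0 0",
)

```text
clock: 4.1
ee_pos: [0.494, 0.159, 0.1823]
ee_rot: [[0.189, 0.982, 0.017], [0.982, -0.189, 0.005], [0.008, 0.015, -1.0]]
wrist_force: [-0.4, -0.3, 0.6]
gripper_width: 0.0002
```

```bash
python3 - <<'E'
from h import *
st=telemetry.sense()
im=get_image("wrist")
cv2.imwrite("pics/w2.png",cv2.resize(im,(784,588),interpolation=2))
E
```

```text
(no output)
```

View pics/w2.png

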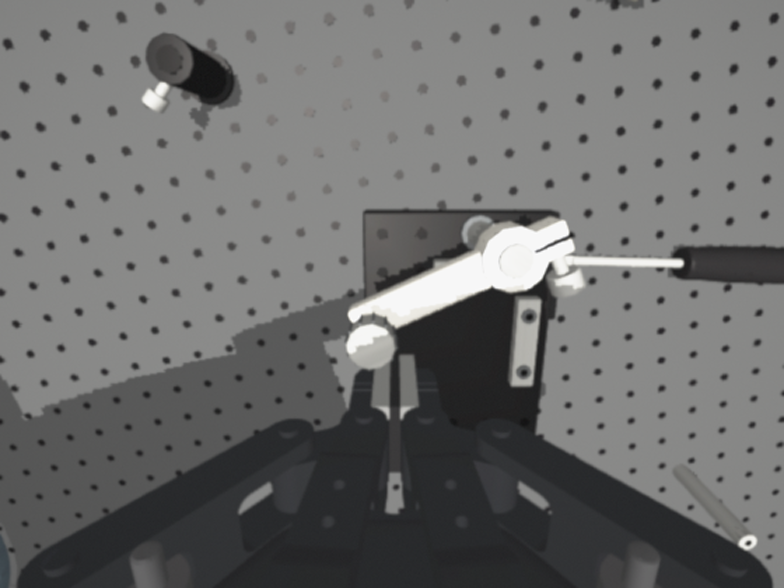

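Emit:
drive_tool(
  commands="-0.005 0.004 0 0 0 0 0;-0.005 0.007 0 0 0 0 0;-0.003 0.007 0 0 0 0 0;-0.001 0.007 0 0 0 0 0;0 0.007 0 0 0 0 0;0 0.007 0 0 0 0 0;0 0 0 0 0 0 0",
)

```text
clock: 4.85
ee_pos: [0.479, 0.2011, 0.1821]
ee_rot: [[0.189, 0.982, 0.016], [0.982, -0.189, 0.004], [0.007, 0.015, -1.0]]
wrist_force: [0.7, 0.3, 0.1]
gripper_width: -0.0
```

```bash
python3 - <<'E'
from h import *
st=telemetry.sense()
im=get_image("wrist")
cv2.imwrite("pics/w3.png",cv2.resize(im,(784,588),interpolation=2))
E
```

```text
(no output)
```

View pics/w3.png

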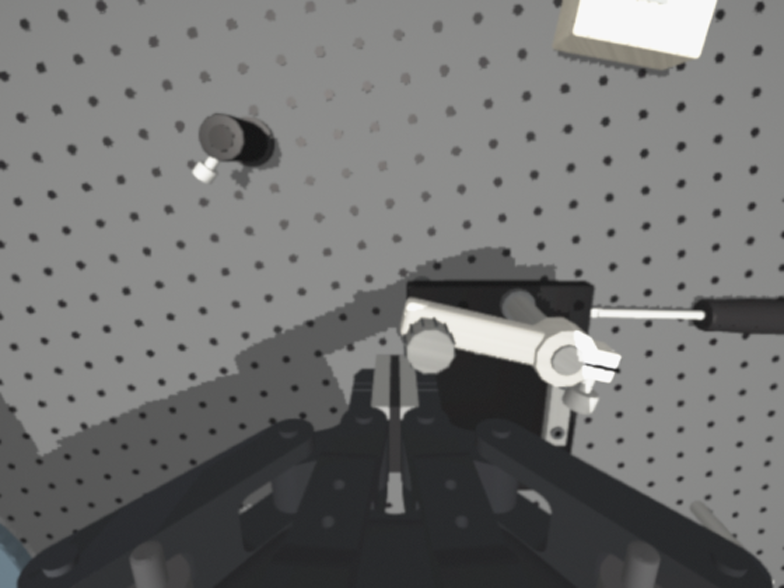

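Emit:
drive_tool(
  commands="0.002 0.006 0 0 0 0 0;0.002 0.005 0 0 0 0 0;0 0 0 0 0 0 0;0 -0.012 0 0 0 0 0;0 -0.01 0.03 0 0 0 0.03;0 -0.01 0.03 0 0 0 0.08;0 0 0.03 0 0 0 0.08;0 0 0.02 0 0 0 0.08;0 0 0 0 0 0 0.08",
)

```text
clock: 5.8
ee_pos: [0.4817, 0.1754, 0.294]
ee_rot: [[0.19, 0.982, 0.011], [0.982, -0.19, 0.003], [0.005, 0.011, -1.0]]
wrist_force: [0.1, -0.5, -0.2]
gripper_width: 0.0723
```

```bash
python3 - <<'E'
from h import *
st=telemetry.sense();print(st['ee_pos'])
im=get_image("wrist")
cv2.imwrite("pics/w4r.png",im);np.save("w4.npy",np.r_[st['ee_pos'],st['ee_rot'].ravel()])
cv2.imwrite("pics/w4.png",cv2.resize(im,(784,588),interpolation=2))
cv2.imwrite("pics/t4.png",cv2.resize(get_image("top")[160:250,180:290],None,fx=6,fy=6,interpolation=2))
E
```

```text
[0.48171379 0.17535442 0.29398992]
```

View pics/w4.png

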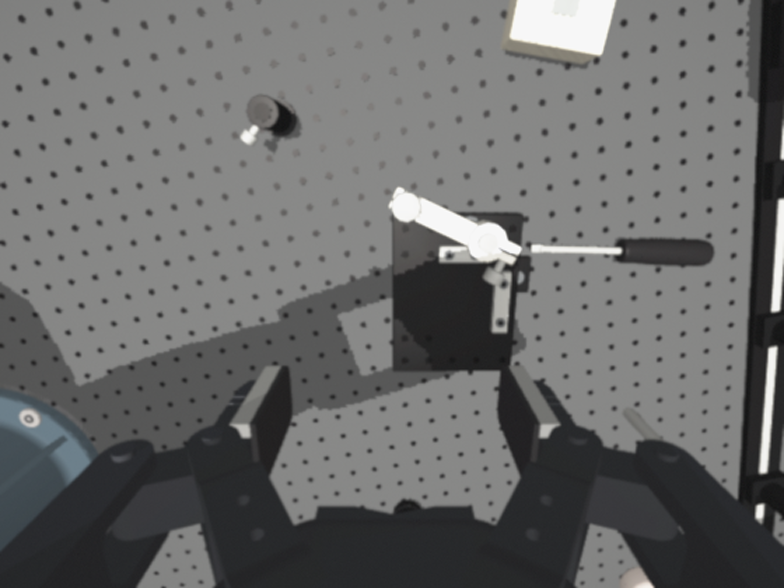

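```bash
python3 - <<'E'
import cv2
im=cv2.imread("pics/w4r.png")[140:275,265:395]
im=cv2.convertScaleAbs(im,alpha=1.8)
cv2.imwrite("pics/w4z.png",cv2.resize(im,None,fx=4.4,fy=4.4,interpolation=2));print(im.shape)
E
```

```text
(135, 130, 3)
```

View pics/w4z.png

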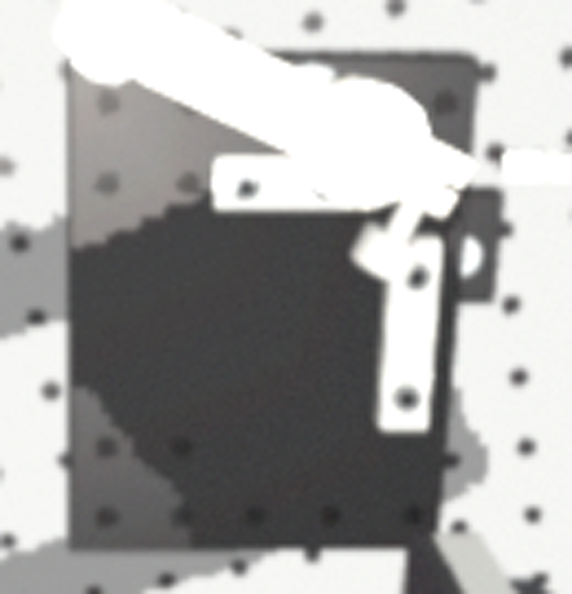

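View pics/t4.png

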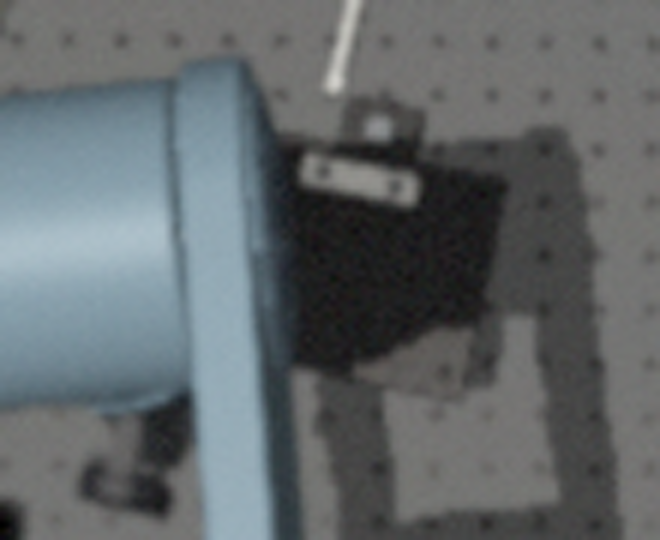

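```bash
python3 - <<'E'
from h import *
a=np.load("w4.npy");st={'ee_pos':a[:3],'ee_rot':a[3:].reshape(3,3)}
W=cam("wrist",st);T=cam("top");S=cam("scene")
zt=lambda p:np.array(p)/6+[180-.42,160-.42]
zs=lambda p:np.array(p)/6+[260-.42,220-.42]
zw=lambda p:np.array(p)/4.4+[265-.4,140-.4]
tl,bl,br,tr=[50,66,85],[-50,66,85],[-50,-66,85],[50,-66,85]
top=[(T,zt([215,122]),tl),(T,zt([173,340]),bl),(T,zt([462,400]),br),(T,zt([500,180]),tr),(T,zt([194,200]),[8,56,156])]
sc=[(S,zs([355,85]),br),(S,zs([508,368]),bl),(S,zs([268,478]),tl),(S,zs([120,170]),tr),(S,zs([375,308]),[8,56,156])]
wr=[(W,zw([69,549]),br),(W,zw([437,545]),tr),(W,zw([478,56]),tl)]
for nm,obs in(("top",top),("sc",sc),("wr",wr),("all",top+sc+wr)):
    f=lambda m: np.concatenate([(proj(c,m2w(m,np.array(P)/1000))-uv)[0] for c,uv,P in obs])
    r=least_squares(f,[.5265,.14,-.19]);print(nm,r.x.round(4),f(r.x).reshape(-1,2).round(1).tolist())
    m=r.x
    q=unproj(W,[zw(p) for p in([387,250],[378,430],[213,210],[330,211])],.092)
    c,s=np.cos(m[2]),np.sin(m[2]);d=q[:,:2]-m[:2];print("   stop pts mount",(np.c_[c*d[:,0]+s*d[:,1],-s*d[:,0]+c*d[:,1]]*1000).round(1).tolist())
# housing fit from silhouettes/top-face corners
zh=lambda p,o:np.array(p)/8/ (800/1120)+o-.44
for n,C,x0,off in(("top",T,None,0),("scene",S,None,400)):
    pass
E
python3 - <<'E'
import sys;sys.path.insert(0,'.')
from h import *
im=cv2.imread("pics/top0.png");g=cv2.cvtColor(im,6)
c=[406,199]
b=(g[180:222,385:430]>170).astype('uint8');cnt=max(cv2.findContours(b,0,2)[0],key=cv2.contourArea)+[385,180]
r=cv2.minAreaRect(cnt);bx=cv2.boxPoints(r);print(r)
q=unproj(cam("top"),bx,.048);print(q.round(4),q.mean(0),np.linalg.norm(q-np.roll(q,1,0),axis=1))
e=np.roll(q,-1,0)-q;print(np.arctan2(e[:,1],e[:,0]))
E
```

```text
top [ 0.5251  0.139  -0.183 ] [[-0.3, -0.2], [-1.0, 0.6], [0.1, 0.2], [1.1, -0.5], [0.1, -0.2]]
   stop pts mount [[31.0, 19.1], [31.6, -28.5], [-12.1, 29.6], [16.5, 29.1]]
sc [ 0.5282  0.1414 -0.1901] [[-0.1, -0.3], [1.0, 0.2], [-0.6, -1.3], [-0.6, 0.3], [0.3, 1.0]]
   stop pts mount [[28.4, 16.5], [29.3, -31.1], [-14.9, 26.7], [13.7, 26.3]]
wr [ 0.5271  0.1392 -0.1878] [[-0.4, 0.4], [0.2, 0.6], [0.2, -0.8]]
   stop pts mount [[29.1, 18.7], [29.9, -28.9], [-14.1, 29.0], [14.5, 28.6]]
all [ 0.5269  0.1397 -0.1877] [[-0.5, -0.9], [-1.3, -0.2], [-0.2, -0.4], [1.0, -1.0], [-0.1, -1.0], [-0.2, -1.0], [1.0, -0.7], [-0.5, -2.2], [-0.6, -0.5], [0.3, 0.1], [-0.6, 0.1], [0.0, 0.3], [0.0, -1.2]]
   stop pts mount [[29.3, 18.3], [30.1, -29.3], [-13.9, 28.6], [14.7, 28.2]]
((409.21783447265625, 197.32177734375), (21.990324020385742, 16.51761817932129), 5.710593223571777)
[[ 0.5281 -0.2969  0.048 ]
 [ 0.5732 -0.3023  0.048 ]
 [ 0.5678 -0.3633  0.048 ]
 [ 0.5225 -0.3577  0.048 ]] [ 0.54790258 -0.33003854  0.048     ] [0.06102658 0.04544617 0.06126042 0.04559611]
[-0.11796279 -1.65957116  3.01859113  1.47968481]
```

Emit:
drive_tool(
  commands="0.005 -0.035 0 0.003 0.003 0.01 0.0854;0.005 -0.037 0 0.003 0.003 0.01 0.0854;0.005 -0.037 0 0 0.003 0.01 0.0854;0.005 -0.037 0 0 0 0.01 0.0854;0.005 -0.037 0 0 0 0.01 0.0854;0.005 -0.037 0 0 0 0.01 0.0854;0.005 -0.037 0 0 0 0.01 0.0854;0.005 -0.037 0 0 0 0.01 0.0854;0.005 -0.037 0 0 0 0.01 0.0854;0.005 -0.037 0 0 0 0 0.0854;0.005 -0.037 0 0 0 0 0.0854;0.005 -0.03 -0.01 0 0 0 0.0854;0 -0.01 -0.01 0 0 0 0.0854;0 0 0 0 0 0 0.0854;0 0 0 0 0 0 0.0854",
)

```text
clock: 7.4
ee_pos: [0.5259, -0.2829, 0.2388]
ee_rot: [[0.094, 0.995, -0.042], [0.995, -0.093, 0.029], [0.024, -0.045, -0.999]]
wrist_force: [-0.0, 0.3, -1.0]
gripper_width: 0.0858
```

```bash
cat > hs.py <<'E'
from h import *
import sys
st=telemetry.sense();print(st['ee_pos'],st['ee_rot'].round(3).tolist())
im=get_image("wrist");W=cam("wrist",st)
r=cut_out("housing","wrist");print([(d['score'],d['box']) for d in r])
print("tcp axis proj",proj(W,[[*st['ee_pos'][:2],.048]]))
cv2.imwrite(f"pics/{sys.argv[1]}r.png",im)
cv2.imwrite(f"pics/{sys.argv[1]}.png",cv2.resize(im,(784,588),interpolation=2))
g=cv2.cvtColor(im,6);b=((g>190)&r[0]['region']).astype('uint8')*255
b=cv2.morphologyEx(b,cv2.MORPH_CLOSE,np.ones((3,3)))
cnt=max(cv2.findContours(b,0,2)[0],key=cv2.contourArea)
bx=cv2.boxPoints(cv2.minAreaRect(cnt));print(bx)
q=unproj(W,bx,.048);print(q.round(4).tolist(),q.mean(0),np.linalg.norm(q-np.roll(q,1,0),axis=1));e=np.roll(q,-1,0)-q;print(np.arctan2(e[:,1],e[:,0]))
E
python3 hs.py w5
```

```text
[ 0.52587717 -0.28294974  0.2388262 ] [[0.094, 0.995, -0.042], [0.995, -0.093, 0.029], [0.024, -0.045, -0.999]]
[]
tcp axis proj [[288.6356078  195.09499896]]Traceback (most recent call last):
  File "hs.py", line 9, in <module>
    g=cv2.cvtColor(im,6);b=((g>190)&r[0]['region']).astype('uint8')*255
                                    ~^^^
IndexError: list index out of range
```

View pics/w5.png

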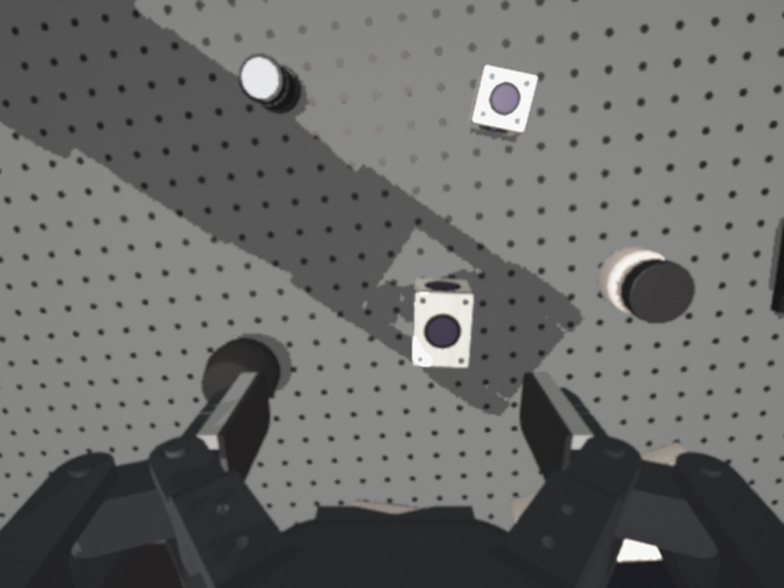

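```bash
python3 - <<'E'
from h import *
W=cam("wrist")
q=unproj(W,np.array([(416,292),(474,293),(470,367),(413,366)])/1.4,.048);print(q.round(4).tolist(),q.mean(0),np.linalg.norm(q-np.roll(q,1,0),axis=1));e=np.roll(q,-1,0)-q;print(np.arctan2(e[:,1],e[:,0]))
T=cam("top");print(unproj(T,[[420.7,262.5]],.06))
print([(d['score'],unproj(T,[d['box'][:2]],.06)) for d in boxes_of("blower","scene")[:0]])
E
```

```text
[[0.534, -0.298, 0.048], [0.5772, -0.3021, 0.048], [0.5717, -0.3625, 0.048], [0.5269, -0.3584, 0.048]] [ 0.55244982 -0.33025835  0.048     ] [0.06090155 0.0434323  0.06059552 0.04490111]
[-0.09656923 -1.66257568  3.05160104  1.45488977]
[[ 0.3709715 -0.3557091  0.06     ]]
[]
```

Emit:
drive_tool(
  commands="0.01 -0.018 -0.02 -0.03 -0.042 0 0.0854;0.008 -0.015 -0.03 0 0 0 0.0854;0.005 -0.01 -0.03 0 0 0 0.0854;0 0 -0.03 0 0 0 0.0854;0 0 0 0 0 0 0.0854;0 0 0 0 0 0 0.0854",
)

```text
clock: 8.15
ee_pos: [0.5552, -0.3217, 0.1356]
ee_rot: [[0.082, 0.997, 0.014], [0.997, -0.082, -0.012], [-0.011, 0.015, -1.0]]
wrist_force: [-1.0, -0.4, 0.6]
gripper_width: 0.0852
```

```bash
python3 - <<'E'
from h import *
st=telemetry.sense();print(st['ee_pos'],st['ee_rot'].round(3).tolist())
im=get_image("wrist");cv2.imwrite("pics/w6.png",cv2.resize(im,(784,588),interpolation=2))
W=cam("wrist",st);print(proj(W,[[*st['ee_pos'][:2],.048]])*1.4)
E
```

```text
[ 0.55523334 -0.32169336  0.13557206] [[0.082, 0.997, 0.014], [0.997, -0.082, -0.012], [-0.011, 0.015, -1.0]]
[[389.33192386 312.72278124]]
```

View pics/w6.png

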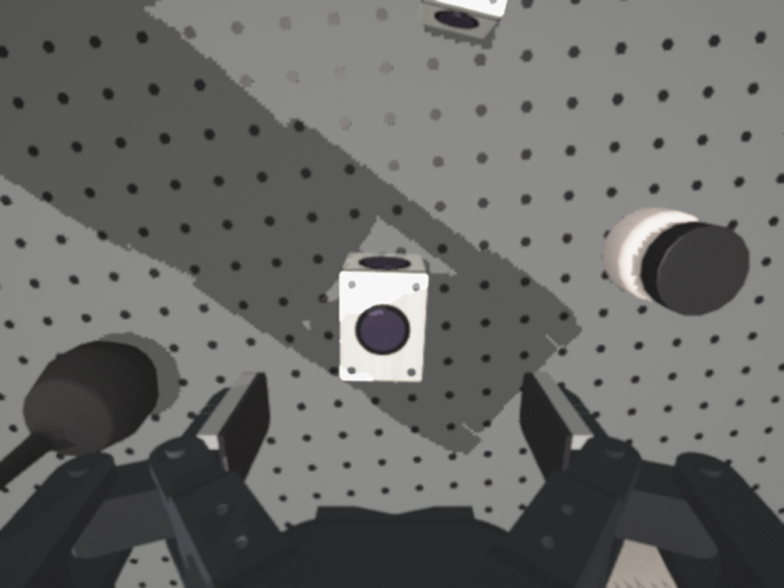

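Emit:
drive_tool(
  commands="-0.002 -0.003 -0.02 0.012 0.014 -0.02 0.0854;-0.001 -0.003 -0.02 0 0 0 0.0854;0 0 -0.015 0 0 0 0.0854;0 0 -0.01 0 0 0 0.0854;0 0 0 0 0 0 0.0854;0 0 0 0 0 0 0.0854",
)

```text
clock: 8.8
ee_pos: [0.5578, -0.3291, 0.0804]
ee_rot: [[0.099, 0.995, 0.012], [0.995, -0.099, -0.01], [-0.009, 0.013, -1.0]]
wrist_force: [-0.3, 0.1, 1.5]
gripper_width: 0.0851
```

Emit:
drive_tool(
  commands="-0.005 0 0 0.01 0.012 0 0.0854;0 0 0 0 0 0 0.0854;0 0 0 0 0 0 0.0854",
)

```text
clock: 9.1
ee_pos: [0.5534, -0.3297, 0.0828]
ee_rot: [[0.099, 0.995, 0.001], [0.995, -0.099, -0.002], [-0.001, 0.001, -1.0]]
wrist_force: [-0.9, -0.4, -0.3]
gripper_width: 0.0851
```

Emit:
drive_tool(
  commands="0 0 -0.012 0 0 0 0.0854;0 0 -0.012 0 0 0 0.0854;0 0 -0.012 0 0 0 0.0854;0 0 -0.008 0 0 0 0.0854;0 0 0 0 0 0 0.0854;0 0 0 0 0 0 0.0854",
)

```text
clock: 9.7
ee_pos: [0.5525, -0.329, 0.0335]
ee_rot: [[0.099, 0.995, -0.0], [0.995, -0.099, -0.0], [-0.0, -0.0, -1.0]]
wrist_force: [-0.6, 0.2, -0.5]
gripper_width: 0.0853
```

```bash
python3 - <<'E'
from h import *
st=telemetry.sense();print(st['ee_pos'],st['ee_rot'].round(3).tolist())
im=get_image("wrist");cv2.imwrite("pics/w7.png",cv2.resize(im,(784,588),interpolation=2))
E
```

```text
[ 0.55254627 -0.32904655  0.03349833] [[0.099, 0.995, -0.0], [0.995, -0.099, -0.0], [-0.0, -0.0, -1.0]]
```

View pics/w7.png

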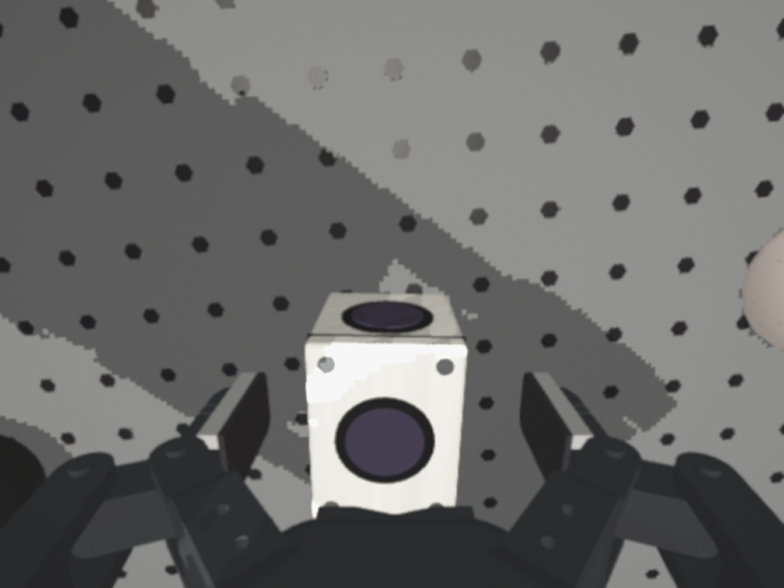

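Emit:
drive_tool(
  commands="-0.001 -0.001 0.004 0 0 0 0.0854;0 0 0 0 0 0 0.05;0 0 0 0 0 0 0.03;0 0 0 0 0 0 0.03;0 0 0 0 0 0 0.03;0 0 0 0 0 0 0.03",
  grip_force=45,
)

```text
clock: 10.35
ee_pos: [0.552, -0.3309, 0.0399]
ee_rot: [[0.099, 0.995, 0.001], [0.995, -0.099, -0.002], [-0.002, 0.001, -1.0]]
wrist_force: [-0.7, -0.8, -1.6]
gripper_width: 0.0434
```

Emit:
drive_tool(
  commands="0 0 0.015 0 0 0 0.03;0 0 0.03 0 0 0 0.03;0 0 0.04 0 0 0 0.03;0 0 0.045 0 0 0 0.03;0 0 0.045 0 0 0 0.03;0 0 0.03 0 0 0 0.03;0 0 0 0 0 0 0.03;0 0 0 0 0 0 0.03",
)

```text
clock: 11.15
ee_pos: [0.5481, -0.3268, 0.2543]
ee_rot: [[0.099, 0.995, -0.003], [0.995, -0.099, 0.002], [0.002, -0.003, -1.0]]
wrist_force: [-1.0, 0.3, -3.3]
gripper_width: 0.0435
```

```bash
python3 - <<'E'
from h import *
st=telemetry.sense();print(st['ee_pos'],st['ee_rot'].round(3).tolist())
im=get_image("wrist");cv2.imwrite("pics/w8.png",cv2.resize(im,(784,588),interpolation=2))
im=get_image("scene");cv2.imwrite("pics/s8.png",cv2.resize(im,(784,588),interpolation=2))
E
```

```text
[ 0.54811558 -0.32676454  0.25426763] [[0.099, 0.995, -0.003], [0.995, -0.099, 0.002], [0.002, -0.003, -1.0]]
```

View pics/w8.png

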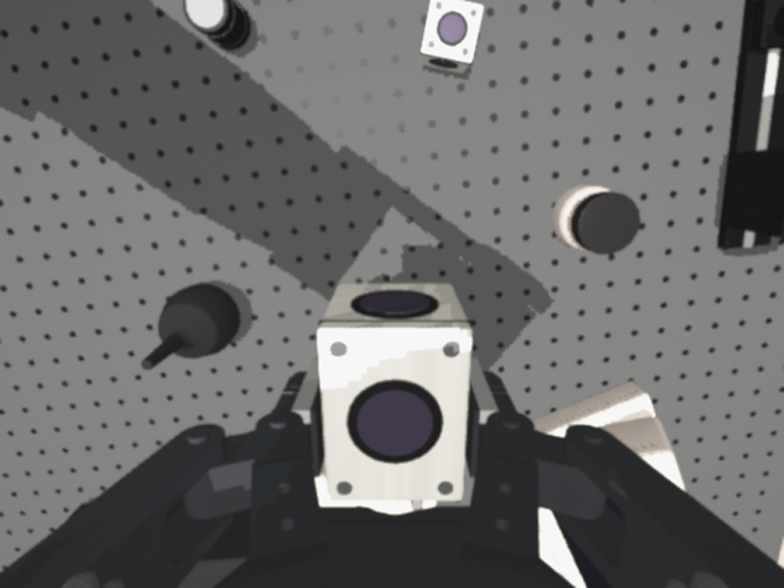

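View pics/s8.png

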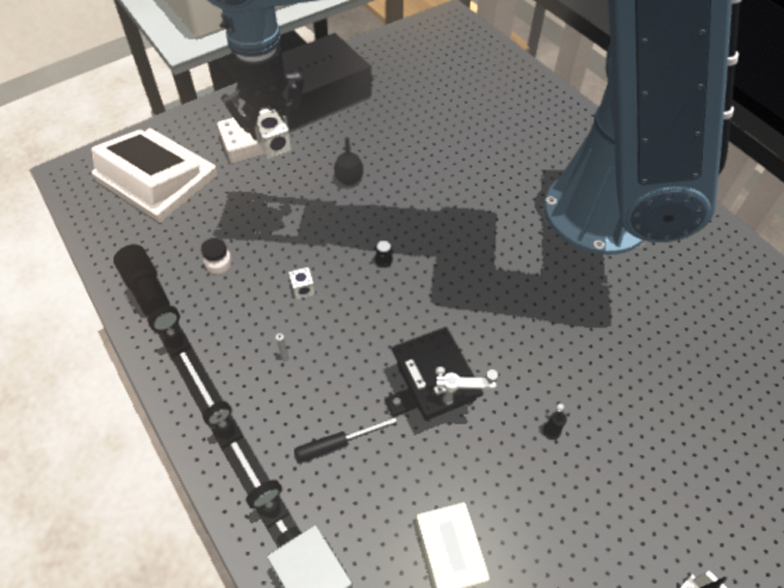

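```bash
python3 - <<'E'
from h import *
st=telemetry.sense();W=cam("wrist",st)
q=unproj(W,np.array([(318,323),(475,323),(468,505),(318,503)])/1.4,st['ee_pos'][2]+.008)
loc=(q-st['ee_pos'])@st['ee_rot'];print((loc*1000).round(1),(loc.mean(0)*1000).round(1))
T=cam("top");S=cam("scene")
m=[.527,.1393,-.188]
off=loc.mean(0)
a=m[2];Rx=np.array([-np.sin(a),np.cos(a)]) # tool x dir with yangle=a
for hx,hy in((-4,-12),(8,0)):
    w=m2w(m,[[hx/1000,hy/1000,0]])[0,:2]; print(hx,hy,w, w-Rx*off[0])
E
```

```text
[[ 32.  -20.2  -7.8]
 [ 32.1  23.8  -8. ]
 [-30.9  25.1  -8.2]
 [-30.3 -23.5  -8. ]] [ 0.7  1.3 -8. ]
-4 -12 [0.52082775 0.12825902] [0.52069564 0.12756462]
8 0 [0.53485904 0.13780484] [0.53472693 0.13711044]
```

Emit:
drive_tool(
  commands="-0.002 0.025 0 0 0 -0.008 0.03;-0.002 0.037 0 0 0 -0.008 0.03;-0.002 0.037 0 0 0 -0.008 0.03;-0.002 0.037 0 0 0 -0.008 0.03;-0.002 0.037 0 0 0 -0.008 0.03;-0.002 0.037 0 0 0 -0.008 0.03;-0.002 0.037 0 0 0 -0.008 0.03;-0.002 0.037 0 0 0 -0.008 0.03;-0.002 0.037 0 0 0 -0.008 0.03;-0.002 0.03 0 0 0 -0.008 0.03;-0.002 0.02 0 0 0 -0.008 0.03;0 0.01 0 0 0 0 0.03;0 0 0 0 0 0 0.03;0 0 0 0 0 0 0.03",
)

```text
clock: 12.65
ee_pos: [0.5067, 0.0717, 0.2198]
ee_rot: [[0.193, 0.98, -0.054], [0.981, -0.192, 0.024], [0.013, -0.057, -0.998]]
wrist_force: [0.4, 0.4, -3.1]
gripper_width: 0.043
```

Emit:
drive_tool(
  commands="0.005 0.015 0.01 -0.024 -0.054 0 0.03;0.004 0.015 0 0 0 0 0.03;0.002 0.012 0 0 0 0 0.03;0.001 0.006 0 0 0 0 0.03;0 0 0 0 0 0 0.03;0 0 0 0 0 0 0.03",
)

```text
clock: 13.25
ee_pos: [0.5196, 0.1175, 0.2272]
ee_rot: [[0.198, 0.98, -0.006], [0.98, -0.198, -0.002], [-0.003, -0.005, -1.0]]
wrist_force: [0.5, 0.2, -1.8]
gripper_width: 0.0431
```

Emit:
drive_tool(
  commands="0.001 0.006 -0.01 0.002 -0.006 0.011 0.03;0 0.002 -0.02 0 0 0 0.03;0 0 -0.02 0 0 0 0.03;0 0 -0.015 0 0 0 0.03;0 0 -0.005 0 0 0 0.03;0 0 0 0 0 0 0.03;0 0 0 0 0 0 0.03",
)

```text
clock: 13.95
ee_pos: [0.52, 0.1251, 0.1518]
ee_rot: [[0.186, 0.982, -0.0], [0.982, -0.186, 0.001], [0.001, -0.0, -1.0]]
wrist_force: [0.0, 0.5, -1.5]
gripper_width: 0.043
```

```bash
cat > look.py <<'E'
from h import *
import sys
n=sys.argv[1]
st=telemetry.sense();print(st['clock'],st['ee_pos'].round(4),st['ee_rot'].round(3).tolist(),st['wrist_force'].round(1),st['torque'].round(2),st['gripper_width'])
im=get_image("wrist");cv2.imwrite(f"pics/{n}w.png",cv2.resize(im,(784,588),interpolation=2))
im=get_image("scene")[220:320,250:380];cv2.imwrite(f"pics/{n}s.png",cv2.resize(im,None,fx=6,fy=6,interpolation=2))
E
python3 look.py a
```

```text
13.95 [0.52   0.1251 0.1518] [[0.186, 0.982, -0.0], [0.982, -0.186, 0.001], [0.001, -0.0, -1.0]] [ 0.   0.5 -1.5] [0.   0.05 0.02] 0.04300562483970709
```

View pics/aw.png

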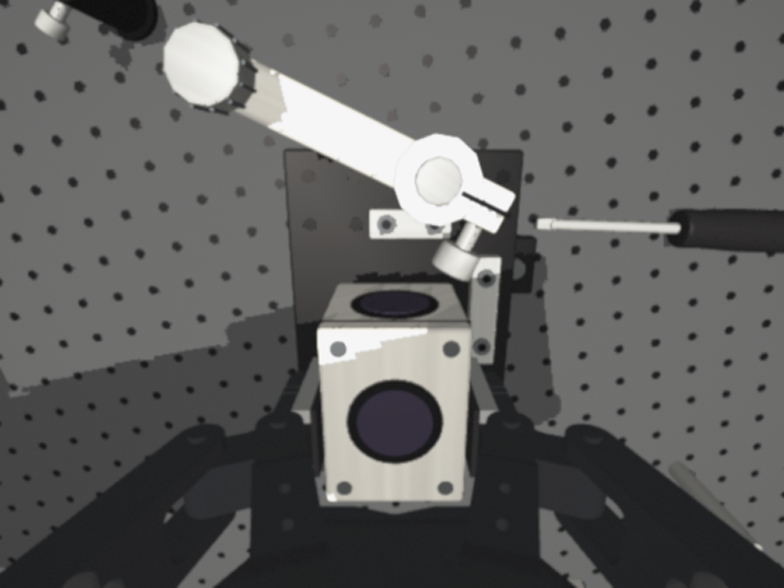

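View pics/as.png

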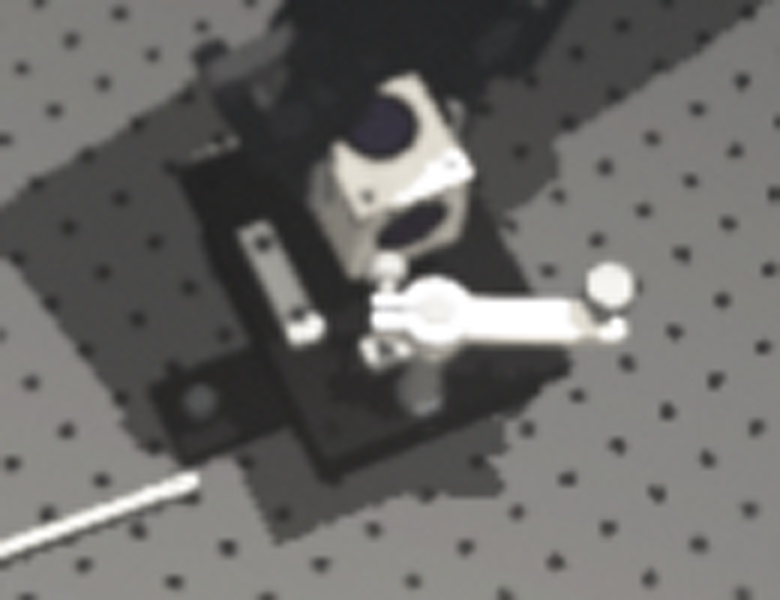

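Emit:
drive_tool(
  commands="0 0 -0.01 0 0 0 0.03;0 0 -0.008 0 0 0 0.03;0 0 -0.003 0 0 0 0.03;0 0 0 0 0 0 0.03;0 0 0 0 0 0 0.03",
)

```text
clock: 14.55
ee_pos: [0.5215, 0.1251, 0.1311]
ee_rot: [[0.186, 0.982, 0.004], [0.982, -0.186, 0.001], [0.002, 0.004, -1.0]]
wrist_force: [-0.3, -0.0, -3.0]
gripper_width: 0.0434
```

```bash
python3 - <<'E'
from h import *
st={'ee_pos':np.array([.52,.1251,.1518]),'ee_rot':np.array([[0.186, 0.982, -0.0], [0.982, -0.186, 0.001], [0.001, -0.0, -1.0]])}
W=cam("wrist",st);m=[.527,.1393,-.188]
def w2m(q):
    c,s=np.cos(m[2]),np.sin(m[2]);d=q[:,:2]-m[:2];return np.c_[c*d[:,0]+s*d[:,1],-s*d[:,0]+c*d[:,1]]*1000
print("lug screw",w2m(unproj(W,np.array([[455,262],[478,262],[440,276]])/1.4,.146)))
k=w2m(unproj(W,np.array([[201,63]])/1.4,.176));h=w2m(unproj(W,np.array([[439,181]])/1.4,.156));print(k,h)
d=(k-h)[0];print(np.arctan2(d[0],-d[1]),np.hypot(*d))
print("stops",w2m(unproj(W,np.array([[471,285],[474,258],[470,340],[372,238],[420,238]])/1.4,.092)))
E
```

```text
lug screw [[15.16816529 31.2252511 ]
 [22.087682   31.23877027]
 [10.80137925 26.8707344 ]]
[[-42.33791565  79.29735071]] [[ 8.59753816 55.23713275]]
-2.012094027139944 56.332180344740664
stops [[ 30.38162735   8.63929475]
 [ 31.01524884  20.6302499 ]
 [ 31.34292126 -17.26917251]
 [-12.42551934  29.1455404 ]
 [  7.78240886  29.17836415]]
```

Emit:
drive_tool(
  commands="0 0 -0.002 0 -0.002 0 0.03;0 0 -0.002 0 0 0 0.03;0 0 0 0 0 0 0.03",
)

```text
clock: 14.85
ee_pos: [0.5217, 0.1251, 0.1271]
ee_rot: [[0.186, 0.982, 0.007], [0.982, -0.186, 0.001], [0.002, 0.007, -1.0]]
wrist_force: [-0.4, 0.3, -2.6]
gripper_width: 0.0431
```

Emit:
drive_tool(
  commands="0 0 -0.001 0 -0.002 0 0.03;0 0 0 0 0 0 0.03",
)

```text
clock: 15.05
ee_pos: [0.5218, 0.1252, 0.1262]
ee_rot: [[0.186, 0.982, 0.009], [0.982, -0.186, 0.001], [0.003, 0.009, -1.0]]
wrist_force: [1.1, -0.9, -2.0]
gripper_width: 0.0435
```

Emit:
drive_tool(
  commands="0 0 0 -0.001 0.009 0 0.03;0 0 0 0 0 0 0.03",
)

```text
clock: 15.25
ee_pos: [0.5219, 0.1252, 0.1264]
ee_rot: [[0.186, 0.982, -0.0], [0.982, -0.186, -0.0], [-0.0, -0.0, -1.0]]
wrist_force: [-0.9, 0.3, -2.7]
gripper_width: 0.0435
```

Emit:
drive_tool(
  commands="0 0 -0.001 0 0 0 0.03;0 0 0 0 0 0 0.03",
)

```text
clock: 15.45
ee_pos: [0.5221, 0.1252, 0.1254]
ee_rot: [[0.186, 0.982, -0.0], [0.982, -0.186, -0.0], [-0.0, 0.0, -1.0]]
wrist_force: [-1.2, 0.4, -1.9]
gripper_width: 0.0433
```

Emit:
drive_tool(
  commands="0 0 -0.0007 0 0 0 0.03;0 0 0 0 0 0 0.03",
)

```text
clock: 15.65
ee_pos: [0.5223, 0.1252, 0.1249]
ee_rot: [[0.186, 0.982, 0.0], [0.982, -0.186, -0.0], [-0.0, 0.001, -1.0]]
wrist_force: [-0.8, -0.5, -2.1]
gripper_width: 0.0433
```

Emit:
drive_tool(
  commands="0 0 -0.0006 0 0 0 0.03;0 0 0 0 0 0 0.03",
)

```text
clock: 15.85
ee_pos: [0.5224, 0.1253, 0.125]
ee_rot: [[0.186, 0.983, 0.001], [0.983, -0.186, -0.0], [-0.0, 0.001, -1.0]]
wrist_force: [1.1, 0.5, -2.8]
gripper_width: 0.0433
```

Emit:
drive_tool(
  commands="0 0 -0.0006 0 0 0 0.03;0 0 0 0 0 0 0.03",
)

```text
clock: 16.05
ee_pos: [0.5224, 0.1253, 0.1249]
ee_rot: [[0.186, 0.983, 0.001], [0.983, -0.186, -0.0], [-0.0, 0.001, -1.0]]
wrist_force: [-1.2, -0.3, -0.3]
gripper_width: 0.0436
```

Emit:
drive_tool(
  commands="0 0 -0.0006 0 0 0 0.03;0 0 0 0 0 0 0.03",
)

```text
clock: 16.25
ee_pos: [0.5225, 0.1253, 0.1249]
ee_rot: [[0.186, 0.983, 0.001], [0.983, -0.186, -0.0], [-0.0, 0.001, -1.0]]
wrist_force: [-1.3, 0.3, -1.7]
gripper_width: 0.0435
```

Emit:
drive_tool(
  commands="0.003 -0.0005 0.0003 0 0 0 0.03;0.003 -0.0005 0 0 0 0 0.03;0.002 -0.0004 0 0 0 0 0.03;0 0 0 0 0 0 0.03",
)

```text
clock: 16.65
ee_pos: [0.5306, 0.1241, 0.1249]
ee_rot: [[0.186, 0.983, -0.001], [0.983, -0.186, 0.0], [-0.0, -0.001, -1.0]]
wrist_force: [-1.2, 1.0, 1.3]
gripper_width: 0.0437
```

Emit:
drive_tool(
  commands="0.0005 0.003 0 0 0 0 0.03;0.0005 0.003 0 0 0 0 0.03;0.0005 0.003 0 0 0 0 0.03;0 0 0 0 0 0 0.03",
)

```text
clock: 17.05
ee_pos: [0.5329, 0.1324, 0.1248]
ee_rot: [[0.187, 0.982, 0.0], [0.982, -0.187, -0.002], [-0.002, 0.001, -1.0]]
wrist_force: [-0.9, 0.8, 0.3]
gripper_width: 0.0436
```

Emit:
drive_tool(
  commands="0.0001 0.002 0.0002 0 0 0 0.03;0.0001 0.002 0 0 0 0 0.03;0 0 0 0 0 0 0.03",
)

```text
clock: 17.35
ee_pos: [0.5332, 0.1366, 0.1249]
ee_rot: [[0.186, 0.983, 0.001], [0.983, -0.186, -0.003], [-0.003, 0.001, -1.0]]
wrist_force: [-0.6, -3.4, 0.9]
gripper_width: 0.0432
```

Emit:
drive_tool(
  commands="0.001 0.001 0.0002 0 0 0 0.03;0.001 0.001 0 0 0 0 0.03",
)

```text
clock: 17.55
ee_pos: [0.5335, 0.1368, 0.125]
ee_rot: [[0.185, 0.983, -0.004], [0.983, -0.185, -0.007], [-0.008, -0.003, -1.0]]
wrist_force: [-6.1, -7.8, 6.5]
gripper_width: 0.0433
```

Emit:
drive_tool(
  commands="0.001 0.001 0 0 0 0 0.03;0.001 0.001 0 0 0 0 0.03",
)

```text
clock: 17.75
ee_pos: [0.5337, 0.1369, 0.1252]
ee_rot: [[0.184, 0.983, -0.009], [0.983, -0.184, -0.011], [-0.013, -0.007, -1.0]]
wrist_force: [-6.3, -6.3, 4.2]
gripper_width: 0.0433
```

Emit:
drive_tool(
  commands="-0.0005 -0.0005 0.0002 0.011 -0.009 -0.002 0.03;0 0 0 0 0 0 0.03",
)

```text
clock: 17.95
ee_pos: [0.5328, 0.1365, 0.1249]
ee_rot: [[0.187, 0.982, -0.001], [0.982, -0.187, 0.001], [0.001, -0.001, -1.0]]
wrist_force: [-1.0, -0.4, -0.8]
gripper_width: 0.0434
```

Emit:
drive_tool(
  commands="0.0011 0.0004 0 0.002 -0.002 0 0.03",
)

```text
clock: 18.05
ee_pos: [0.533, 0.1366, 0.1249]
ee_rot: [[0.186, 0.982, -0.001], [0.982, -0.186, 0.002], [0.002, -0.001, -1.0]]
wrist_force: [-8.5, -5.5, 7.5]
gripper_width: 0.0433
```

```bash
python3 look.py b; python3 -c "
from h import *
for i in range(3):
    get_image('top');s=telemetry.sense();print(s['ee_pos'],s['wrist_force'].round(1),s['ee_rot'][:,2].round(4))"
```

```text
18.05 [0.533  0.1366 0.1249] [[0.186, 0.982, -0.001], [0.982, -0.186, 0.002], [0.002, -0.001, -1.0]] [-8.5 -5.5  7.5] [-1.09  1.44 -0.04] 0.04330720400338342
[0.53296571 0.13657572 0.12489689] [-5.5 -4.9  3.1] [-0.0011  0.0019 -1.    ]
[0.53293468 0.13657009 0.12486421] [-5.9 -4.   4. ] [-0.0012  0.0019 -1.    ]
[0.53296528 0.13658121 0.12489005] [-5.4 -4.2  3.7] [-0.0011  0.0019 -1.    ]
```

View pics/bw.png

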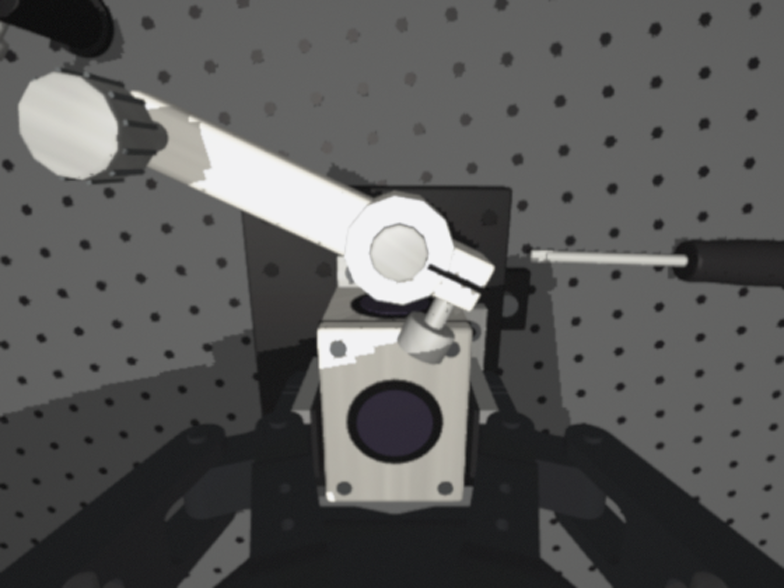

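View pics/bs.png

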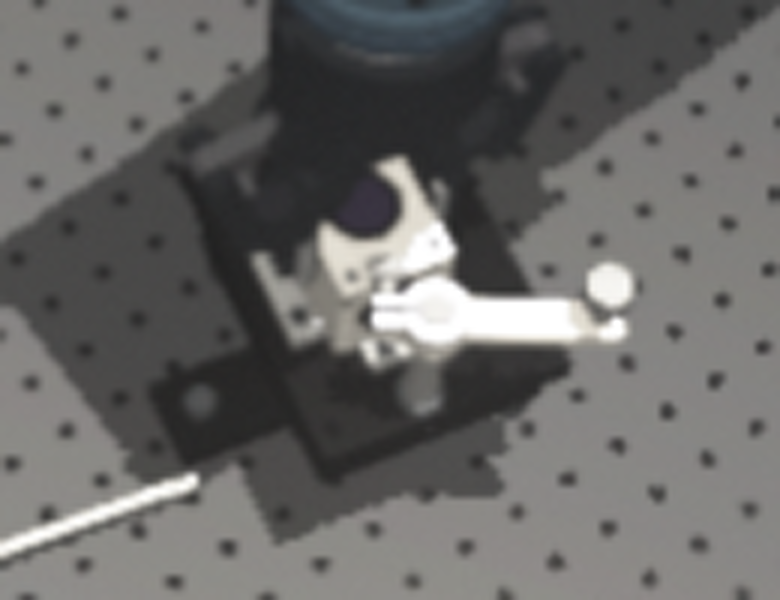

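Emit:
drive_tool(
  commands="-0.0003 -0.0012 0.0003 0 0.001 0 0.03;0 0 0 0 0 0 0.03",
)

```text
clock: 18.5
ee_pos: [0.5327, 0.136, 0.125]
ee_rot: [[0.186, 0.982, -0.002], [0.982, -0.186, 0.003], [0.003, -0.002, -1.0]]
wrist_force: [0.6, -0.0, -2.5]
gripper_width: 0.0432
```

Emit:
drive_tool(
  commands="0.0007 -0.0001 0.0002 0 0 0 0.03",
)

```text
clock: 18.6
ee_pos: [0.5335, 0.1362, 0.1251]
ee_rot: [[0.186, 0.982, -0.002], [0.982, -0.186, 0.004], [0.003, -0.002, -1.0]]
wrist_force: [0.1, 0.9, -2.5]
gripper_width: 0.0435
```

Emit:
drive_tool(
  commands="0.0007 -0.0001 0.0002 0 0 0 0.03",
)

```text
clock: 18.7
ee_pos: [0.5338, 0.1363, 0.1251]
ee_rot: [[0.186, 0.982, -0.003], [0.982, -0.186, 0.004], [0.003, -0.003, -1.0]]
wrist_force: [-4.3, -1.9, 0.4]
gripper_width: 0.0431
```

Emit:
drive_tool(
  commands="0.0007 -0.0001 0.0002 0 0 0 0.03",
)

```text
clock: 18.8
ee_pos: [0.5338, 0.1363, 0.1251]
ee_rot: [[0.186, 0.982, -0.005], [0.982, -0.186, 0.004], [0.003, -0.005, -1.0]]
wrist_force: [-5.0, -1.2, 0.7]
gripper_width: 0.0433
```

```bash
cat > tq.py <<'E'
from h import *
F=[];M=[]
for i in range(4):
    get_image('top');s=telemetry.sense();F.append(s['wrist_force']);M.append(s['torque'])
F=np.mean(F,0);M=np.mean(M,0);a=-.188;x=np.array([np.cos(a),np.sin(a),0]);y=np.array([-np.sin(a),np.cos(a),0])
d=s['ee_pos']-[.527,.1393,.0];R=s['ee_rot']
print(s['clock'],'pos',s['ee_pos'].round(5),'mount xy',(1000*d@x).round(2),(1000*d@y).round(2),'Fm',(F@x).round(2),(F@y).round(2),F[2].round(2),'M',(M@x).round(3),(M@y).round(3),M[2].round(3),'z',R[:2,2].round(4),'yaw',np.arctan2(R[1,1],R[0,1]).round(4),s['gripper_width'])
E
python3 tq.py
```

```text
19.0 pos [0.53387 0.13623 0.12512] mount xy 7.32 -1.73 Fm -4.93 -1.37 1.13 M -0.305 0.821 -0.055 z [-0.0042  0.0039] yaw -0.1874 0.04341145842693393
```

Emit:
drive_tool(
  commands="0.0006 -0.0001 0.0001 -0.004 -0.004 0.006 0.03",
)

```text
clock: 19.1
ee_pos: [0.5336, 0.1363, 0.1249]
ee_rot: [[0.181, 0.984, -0.002], [0.984, -0.181, 0.0], [-0.0, -0.002, -1.0]]
wrist_force: [-5.9, 1.3, 1.0]
gripper_width: 0.0437
```

```bash
python3 tq.py
```

```text
19.3 pos [0.53361 0.13631 0.12491] mount xy 7.05 -1.7 Fm -4.92 -1.26 0.32 M -0.277 0.932 -0.143 z [-0.0021 -0.    ] yaw -0.1814 0.04357553638327979
```

Emit:
drive_tool(
  commands="0.0006 -0.0001 0 0 0 -0.008 0.03",
)

```text
clock: 19.4
ee_pos: [0.5338, 0.1364, 0.1249]
ee_rot: [[0.188, 0.982, -0.003], [0.982, -0.188, 0.0], [-0.0, -0.003, -1.0]]
wrist_force: [-4.9, -0.5, 2.7]
gripper_width: 0.0435
```

```bash
python3 tq.py
```

```text
19.6 pos [0.5338  0.1364  0.12491] mount xy 7.23 -1.58 Fm -5.15 -0.91 1.71 M -0.186 0.912 -0.013 z [-0.003   0.0002] yaw -0.1894 0.04308397142761824
```

Emit:
drive_tool(
  commands="0.0008 0.0008 0.0002 0 -0.002 0 0.03",
)

```text
clock: 19.7
ee_pos: [0.5338, 0.1365, 0.1249]
ee_rot: [[0.188, 0.982, -0.003], [0.982, -0.188, -0.001], [-0.002, -0.003, -1.0]]
wrist_force: [-7.5, -8.1, 1.4]
gripper_width: 0.0434
```

```bash
python3 tq.py
```

```text
19.9 pos [0.53382 0.13647 0.12493] mount xy 7.23 -1.51 Fm -5.74 -5.27 2.36 M -0.844 0.988 -0.066 z [-0.0031 -0.0012] yaw -0.1894 0.04314094251751779
```

Emit:
drive_tool(
  commands="0.0008 0.0008 0.0002 0.001 -0.002 0 0.03",
)

```text
clock: 20.0
ee_pos: [0.5338, 0.1365, 0.1249]
ee_rot: [[0.188, 0.982, -0.003], [0.982, -0.188, -0.002], [-0.002, -0.003, -1.0]]
wrist_force: [-6.5, -4.8, 2.2]
gripper_width: 0.0435
```

```bash
python3 tq.py
```

```text
20.2 pos [0.53383 0.13647 0.12493] mount xy 7.23 -1.5 Fm -5.47 -5.66 2.26 M -0.878 1.031 -0.026 z [-0.0032 -0.0017] yaw -0.1894 0.04367613142969346
```

Emit:
drive_tool(
  commands="0.0005 0.0003 0.0004 0.002 -0.003 0 0.03",
)

```text
clock: 20.3
ee_pos: [0.5338, 0.1364, 0.1249]
ee_rot: [[0.188, 0.982, -0.002], [0.982, -0.188, -0.0], [-0.0, -0.002, -1.0]]
wrist_force: [-3.1, -0.5, -2.9]
gripper_width: 0.0434
```

```bash
python3 tq.py
```

```text
20.5 pos [0.53373 0.13643 0.12489] mount xy 7.15 -1.56 Fm -4.27 -3.2 -1.02 M -0.616 0.808 -0.048 z [-0.0017 -0.0003] yaw -0.1895 0.04328329149195925
```

```bash
python3 look.py c; python3 tq.py; python3 -c "
import cv2
from workcell import get_image
cv2.imwrite('pics/cfull.png',cv2.resize(get_image('scene'),(784,588),interpolation=2))"
```

```text
20.5 [0.5337 0.1364 0.1249] [[0.188, 0.982, -0.002], [0.982, -0.188, -0.0], [-0.001, -0.002, -1.0]] [-4.9 -2.1 -0.1] [-0.47  0.95 -0.05] 0.04328329149195925
20.8 pos [0.53377 0.13645 0.12489] mount xy 7.19 -1.53 Fm -4.62 -3.8 -1.21 M -0.621 0.797 -0.042 z [-0.0017 -0.0003] yaw -0.1894 0.04343670942040788
```

View pics/cs.png

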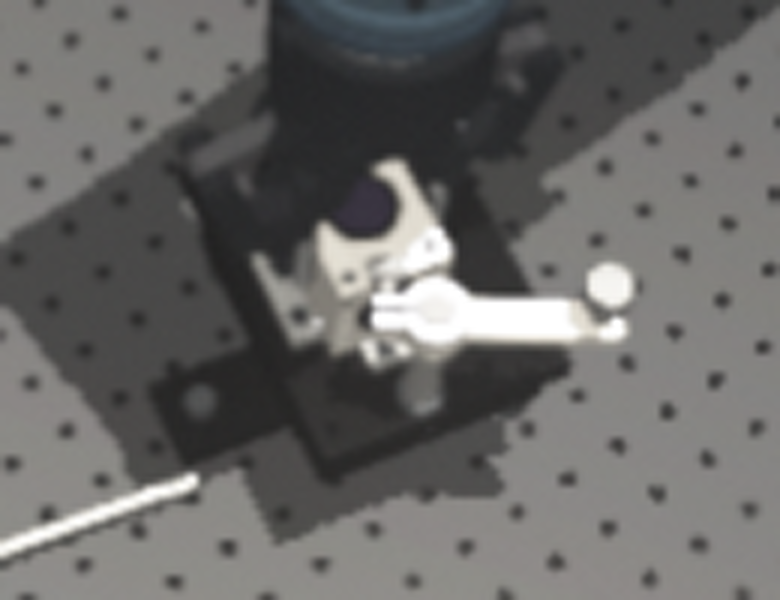

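View pics/cfull.png

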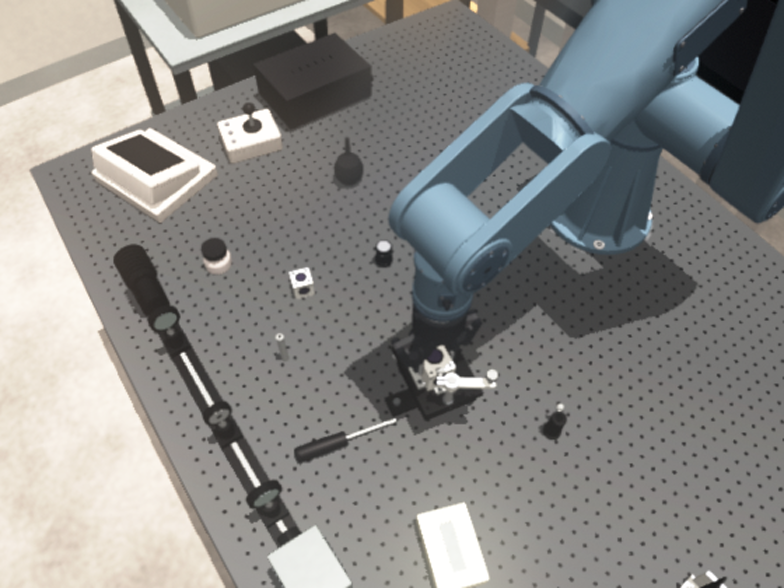

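View pics/cw.png

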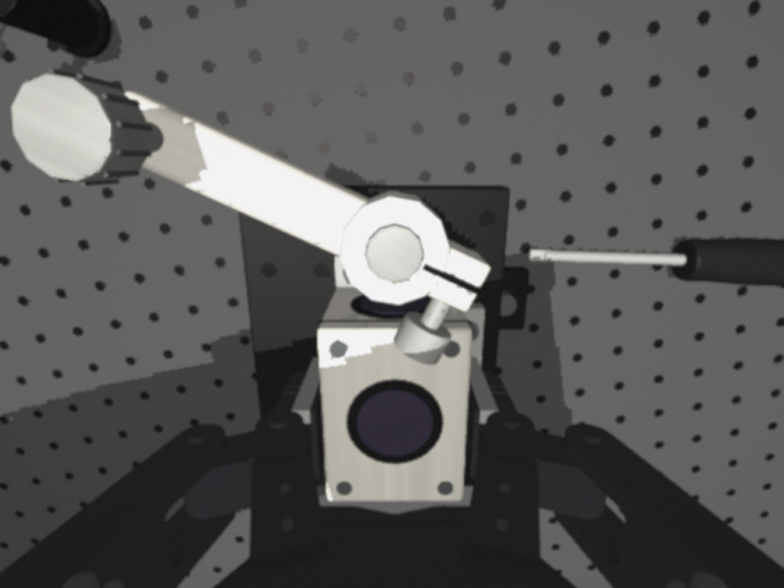

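```bash
python3 -c "
from workcell import order
print(order.sign_off())"
```

```text
the job is handed in; nothing more can be done
None
```

I swung the clamp arm clear and pressed the housing into the corner. I handed the job in at about 21 s, with the gripper still holding it.

- **Clamp arm:** it measured about -2.0 rad (115° towards mount -x). The knob is beyond the platform edge.
- **Push:** the last readings were steady at about 4.6 N against the long stop and 3.8 N against the short stop. The housing bears on the platform with only about 1.3 N. Tilt is about 0.1°.
- **Long side flush:** I turned the housing slightly both ways while pushing on the long stop. About 0.5° off, the push moved to the end of the stop. At the final angle it sat near the middle of the stop, so the side is flush.
- **Position:** the housing stopped about 0.8 mm (x) and 1.5 mm (y) short of where the images put its home. That is within the calibration error, and the stops also appeared up to about 1.5 mm off their nominal places.
- **First press:** my first press into the corner tipped the housing slightly and left it under 1 mm short of the long stop. I straightened it, eased the bearing force and pressed again.
- **Not directly confirmed:** no camera view showed the contact lines themselves, so "home against both stops" rests on force and position. The clamp arm's side screw sits just above one corner of the housing. It should clear the top by a few millimetres, but I judged that from the given heights and did not measure it.
- **Other things:** the last overview shows the other things where they were.

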